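Torque the mincer clamp bolt and re-arm the drive

ROBOT

A 6-joint arm with a two-finger parallel gripper is mounted at the origin on a cart in front of the work surface, level with it; the furniture and walls round the work are solid. World frame = base frame: x ahead of the robot, y to its left, z up, the work surface at z = 0. Lengths are in m, angles in rad, forces in N, time in s.
With the tool pointing down it reaches from about 0.25 to 0.725 m from the base axis. Payload 4 kg.
Tool frame: the origin (TCP) lies on the centre line of the jaws, within the pads' length; the fingertips stand ahead of it and the grasp point (between the pads) lies 11 mm behind it (bot.tip_extent is the z of the fingertips in the tool frame, in m); z points along the fingers, y is the direction in which the jaws open and shut (so a half turn about z gives the same grasp; the last joint's range is limited). The gripper opens to 85 mm and grips with 20 to 120 N. Pads are 22 mm wide; open, the fingers measure 114 mm over their backs; the gripper's body (76 mm by 85 mm) begins 54 mm behind the grasp point. The pads swing forward as they close: fully open they stand 13 mm farther back than shut.
Start: joints at [-1.214, 0.241, 0.005, 1.335, 0, 1.571], TCP at [0.175, -0.469, 0.239] pointing down, gripper open.
Joint ranges: [-2.72, 2.72], [-1.05, 1.87], [-1.09, 1.28], [-1.99, 2.15], [-1.42, 1.44], [-3.14, 3.14]. Speed limits (rad/s): [2.79, 2.79, 3.14, 3.14, 3.14, 3.14].

INTERFACE

Orientations are given as a unit quaternion [x, y, z, w].
In Python, from workcell import bot gives the robot as it stands.
- The arm moves only by the shell command python3 -m jog 'ROWS'. ROWS is JSON, a list that holds one entry, the list of rows, each a list of 7 numbers: the shift along the world's x, y, z in m, then the turn, a rotation vector about the world's x, y, z in degrees, then the closure in counts, from 0 (fully open) to 255 (shut). In form: [[[tx, ty, tz, ax, ay, az, fingers], ...]]. A call has 1 to 10 rows; each row is the pose to reach, as a shift and turn from the pose commanded when the call began; what a row does not reach only later rows make up. A row lasts 1/12 s, in which the tool goes at most 41.7 mm and 7.16 degrees, less where a joint would pass 70% of its speed; a pose out of reach is approached as far as the arm can. A call with a gripper value outside its range is refused whole. The fingers move at their own pace and stop on an object; the grip force is fixed at half the most. Time passes only in rows, so rows that repeat a pose let the fingers close. It gives the time, the measured TCP pose, the force and the opening at its end, in the units of the state.
- bot.get_obs(): the state, without advancing time (a new reading comes with each control period).
- bot.camera(name): name is "scene" or "top" or "wrist"; returns the picture (480x640x3 uint8, blue, green, red); there is no depth.
- bot.camera_model(name): a dict with "K" (3x3 intrinsics, pixels), "k1" (the pictures are not rectified: a ray, as slopes to the right and down, at radius r is drawn at 1 + k1 r^2 times it, then the intrinsics apply), "T" (4x4, takes a point from camera to world coordinates). Camera axes: x right, y down, z forward; pixel columns grow to the right and rows downward; lengths in m; the calibration is good to about 2 mm. A picture is of the moment at which its call begins: read the wrist's pose just before it. camera_model takes no time and is no camera call; for the wrist camera it gives the pose at the moment of the call.
- bot.job_done(): hands the job in, once; it reports no verdict.
The state is a dict: "clock": time; "joint_pos": joint angles; "joint_vel": joint speeds; "tau": joint torques, N m; "eef_pos": TCP position; "tool_rot": TCP orientation; "ft_force": force on the tool from outside, world axes, zero at the start; "ft_torque": the same for the moment, N m; "grip_width": finger opening in m.
Only numpy, scipy, OpenCV 4.12 (cv2) and the standard library are available. Lean on these libraries where they do the work, as an engineer would, in place of code of your own. Each camera call takes 0.05 s, during which the arm holds its last target. There are 200 camera calls.

TASK

The mincer's tube has just been refitted: with the click-handle wrench that sits on the clamp bolt, tighten the bolt clockwise (seen from above) until the wrench handle clicks and breaks over at its pivot, stopping there so that the bolt is not over-tightened (the tabbed washer under it must not be dragged round). Then re-arm the drive by pressing its round flat key, firmly enough to feel it bottom but not hard (well under 30 N), for about half a second, without pressing the square keys beside it. Leave the wrench on the bolt with its handle broken over, and do not disturb the things lying around.

Things in the scene. Friction and masses are not known exactly. Their poses are not given: they have to be found in the camera images.
- mincer: Low aluminium mincer drive, fixed. Origin on the worktop under the bolt; x to its back, y to its left. Gearbox: x -65..85, y -75..75 mm, 50 high (clamp ear under the bolt to 68); across its rear a steel tube along y, axis at x 46, z 72, strap up to z 97. Front right wing: x -125..10, y -180..-70, 26 high, with three white membrane keys in a row along x.
- bolt_axis (a point): Point on the bolt's vertical axis at handle height, 88 mm above the worktop. Wrench socket round it: 27 mm diameter, top at z 104. The bolt first turns easily clockwise (0.25 N m, 2 N at the grip) by 20 to 58 deg, an amount that cannot be seen, then stops dead; pushed on, the handle trips at about 10 N at the grip's middle. Above 3.2 N m (22 N there) the bolt is over-tightened.
- wrench_pivot (a point): The wrench's breakaway pivot (vertical pin), 28 mm from the bolt axis along the wrench, height 88 mm. It turns with the bolt.
- handle_mid (a point): Middle of the wrench's black grip, on its axis, z 88 mm, 145 mm from the bolt axis with the wrench straight. Level round bar: grip 20 mm diameter, 47 mm to either side of this point; 15 mm tube from there, then a housing 26 wide 18..70 mm from the pivot; end 211 mm from the bolt. Site x points to the pivot. Captive on the bolt. It starts 3 to 61 deg to the right of the unit's -x; sweep its end to the robot's left.
- click (a joint): Bend of the breakaway pivot, rad: 0 = wrench straight, 0.33 = fully broken over (clockwise from above). A spring holds it at 0 up to about 1.2 N m at the pivot, then gives way: the push fades to nothing over 17 mm of travel at the grip (0.15 rad); only beyond that does the spring throw it on to 0.33 (20 mm more) and keep it there. Pushing on then loads the bolt again.
- washer_tab (a point): Top of the small tab on the rim of the steel washer under the bolt, 21 mm from the bolt axis. The washer stays still unless the bolt is over-tightened.
- round_key: Round white membrane key, 28 mm diameter, in the middle of the row of three: the key to press. It sinks only 2 mm against a stiff spring (bottoms at 5 N). Origin at the centre of its underside, z up; at x -58, y -145 mm of the unit.
- round_key_top (a point): Centre of the round key's top face, 29 mm above the worktop.
- square_key_near: Square white membrane key, 20 mm wide, same height, 42 mm nearer to the robot in the row; not to be pressed. Origin at the centre of its underside.
- square_key_far: Square white membrane key, 20 mm wide, same height, 42 mm farther from the robot in the row; not to be pressed. Origin at the centre of its underside.
- screwdriver_mid (a point): Centre of a loose orange-handled screwdriver lying to the left front of the unit, under the end of the wrench's path; 195 mm long (along its y), 28 mm high. Bystander.
- tin_1_mid (a point): Centre of a loose round food tin, 75 mm diameter, 58 mm high, to the right of the unit. Bystander.
- spice_jar_1_mid (a point): Centre of a loose spice jar, 41 mm diameter, 105 mm high, to the right of the unit. Bystander.
- green_pepper_mid (a point): Centre of a loose green bell pepper, 68 mm wide, 74 mm high, on the cooktop to the left. Bystander.

How it is judged:
On the way, in this order (a step that is already met when the one before it is completed fails the run):
1. the bolt is tightened until the wrench's breakaway pivot has tripped (value of joint click above 0.24 rad), for 0.2 s.
2. the round key is pressed by the fingers with more than 4 N (contact force between the fingers and round_key above 4 N), for 0.2 s.
At the end, for the whole second after the job is handed in: The wrench handle is broken over (pivot bent more than 0.24 rad), the washer tab is within 5 mm of where it was, the round key is released, and screwdriver, tin, spice jar and pepper are within 30 mm of where they stood (value of joint click above 0.24 rad and distance of washer_tab from where it was at the start of the episode below 0.005 m and contact force between anything else and round_key below 0.5 N and distance of each of screwdriver_mid, tin_1_mid, spice_jar_1_mid, green_pepper_mid from where it was at the start of the episode below 0.03 m); the robot touches nothing.
It fails at once if the bolt is over-tightened: the washer tab is dragged more than 5 mm (distance of washer_tab from where it was at the start of the episode above 0.005 m).
It fails at once if the round key is pressed with more than 30 N (contact force between anything else and round_key above 30 N).
It fails at once if a square key is pressed with more than 2 N (contact force between anything else and square_key_near above 2 N or contact force between anything else and square_key_far above 2 N).
It fails at once if a bystander is moved more than 30 mm (distance of any of screwdriver_mid, tin_1_mid, spice_jar_1_mid, green_pepper_mid from where it was at the start of the episode above 0.03 m).
It also fails if it takes over 53 s, if anything falls off the work surface, if the arm or the gripper's body presses on something with over 40 N, if the wrist force passes 120 N, or if a joint passes its speed limit or range.

## Working session

There is one attempt and no reset: what is moved stays moved. The work goes in short steps, Python scripts to look and compute and a shell command to move; the robot and the scene stay as the last step left them, time stands still between calls to the robot, and variables do not carry over. Pictures are saved under pics/ and viewed, about 8 in all and at most 12, crops included, and the job is handed in when it is done.

```bash
mkdir -p pics; ls
cat > h.py <<'E'
import numpy as np, cv2
from workcell import bot
def ray(m,u,v):
    K=np.array(m['K']);x=(u-K[0,2])/K[0,0];y=(v-K[1,2])/K[1,1]
    r=np.hypot(x,y);s=r
    for _ in range(20): s=r/(1+m['k1']*s*s)
    f=s/r if r>0 else 1
    T=np.array(m['T']);return T[:3,3],T[:3,:3]@np.array([x*f,y*f,1])
def onplane(m,u,v,z):
    o,d=ray(m,u,v);return o+d*(z-o[2])/d[2]
def proj(m,p):
    T=np.array(m['T']);q=T[:3,:3].T@(np.array(p)-T[:3,3]);s=q[:2]/q[2];s=s*(1+m['k1']*(s@s))
    K=np.array(m['K']);return K[0,0]*s[0]+K[0,2],K[1,1]*s[1]+K[1,2]
E
python3 - <<'E'
from h import *
for n in('top','scene'):
    cv2.imwrite(f'pics/{n}0.png',bot.camera(n)); m=bot.camera_model(n); print(n,np.round(m['T'],3).tolist(),m['K'],m['k1'])
print(bot.get_obs(),bot.tip_extent)
E
```

```text
pics
top [[0.07, -0.794, 0.605, -0.342], [-0.998, -0.051, 0.048, -0.177], [-0.008, -0.606, -0.795, 1.201], [0.0, 0.0, 0.0, 1.0]] [[487.65989804   0.         320.46853172]
 [  0.         487.65989804 249.12470174]
 [  0.           0.           1.        ]] -0.0050520515921114095
scene [[-0.773, -0.316, 0.55, -0.146], [-0.634, 0.415, -0.652, 0.666], [-0.022, -0.853, -0.521, 0.671], [0.0, 0.0, 0.0, 1.0]] [[452.87638202   0.         318.66347599]
 [  0.         452.87638202 241.50425077]
 [  0.           0.           1.        ]] -0.1096927181972347
{'clock': 0.1, 'joint_pos': array([-1.21399604e+00,  2.41313312e-01,  3.87185698e-03,  1.33518966e+00,
        2.67187612e-05,  1.57079048e+00]), 'joint_vel': array([ 0.00048036, -0.00238482,  0.00380515, -0.00102679,  0.00073195,
       -0.00059211]), 'tau': array([ 8.73307326e-04, -3.73137867e+01,  2.53009665e+01,  1.08571665e-02,
        1.17573832e-04,  8.62497615e-06]), 'eef_pos': array([ 0.1744576 , -0.46800057,  0.23851903]), 'tool_rot': array([ 9.84127924e-01,  1.77458129e-01, -1.49646717e-04, -9.05206416e-04]), 'ft_force': array([0.52074357, 0.82702466, 0.68587788]), 'ft_torque': array([ 0.0216908 , -0.00817646, -0.04381341]), 'grip_width': 0.08551864165847754} 0.008
```

View pics/top0.png

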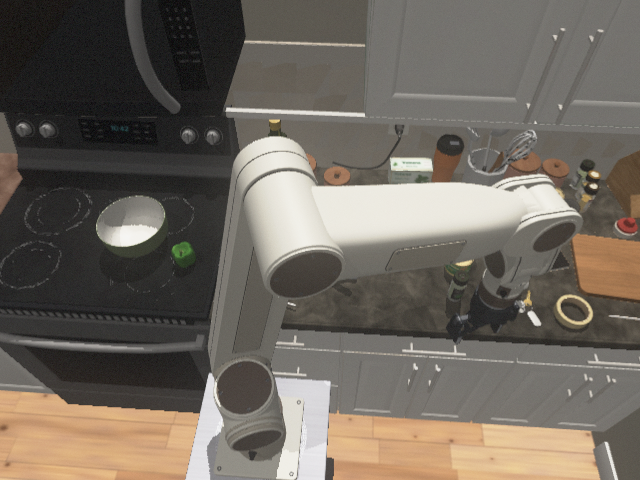

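View pics/scene0.png

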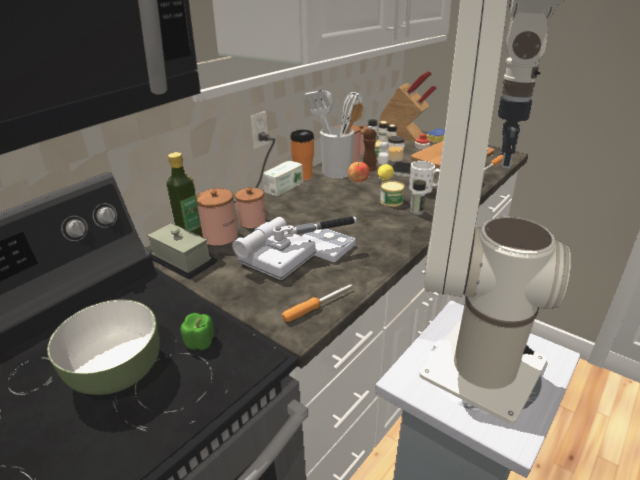

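The scene view shows the mincer around (290,245), the wrench's black grip at (330,225), the screwdriver at (318,303), the tin at (392,194), the jar at (418,197) and the pepper at (197,330). In the top view the arm hides the unit. I'll zoom in on the scene crop.

Run:
```python
from h import *
im=cv2.imread('pics/scene0.png')[170:330,220:440]
cv2.imwrite('pics/c1.png',cv2.resize(im,None,fx=3.6,fy=3.6,interpolation=cv2.INTER_CUBIC))
m=bot.camera_model('scene')
for n,u,v,z in[('grip end',355,219,.088),('grip start',308,228,.088),('bolt',283,240,.1),('wing',332,243,.026),('sd',318,303,.014),('tin',392,194,.03),('jar',418,197,.05)]: print(n,onplane(m,u,v,z).round(3))
```

```text
grip end [ 0.466 -0.213  0.088]
grip start [ 0.535 -0.099  0.088]
bolt [ 0.531 -0.002  0.1  ]
wing [ 0.502 -0.158  0.026]
sd [0.378 0.052 0.014]
tin [ 0.529 -0.513  0.03 ]
jar [ 0.432 -0.506  0.05 ]
```

View pics/c1.png

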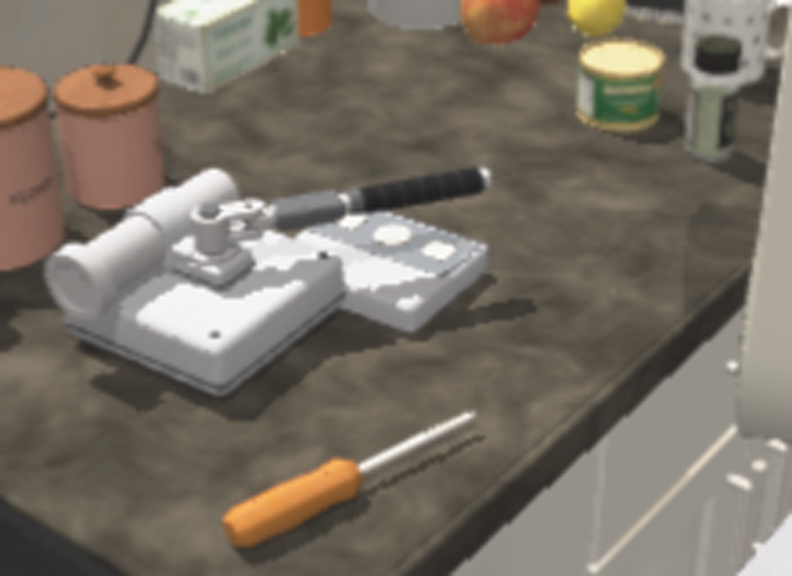

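The crop shows the socket at (208,210), the grip from (360,198) to (480,181), the round key at (393,235) and the square keys at (352,224) and (438,250). The wrench lies across the gap above the keys.

Run:
```python
from h import *
m=bot.camera_model('scene')
for n,u,v,z in[('grip end',485,179,.088),('grip start',360,198,.088),('socket',208,210,.104),('round',393,235,.029),('sqfar',352,224,.029),('sqnear',438,250,.029),('sd end',470,413,.01),('sd butt',238,530,.014)]: print(n,onplane(m,220+u/3.6,170+v/3.6,z).round(3))
w=bot.camera_model('wrist');o=bot.get_obs()
from scipy.spatial.transform import Rotation as R
Rt=R.from_quat(o['tool_rot']).as_matrix();T=np.array(w['T'])
print('cam in tool',(Rt.T@(T[:3,3]-o['eef_pos'])).round(3),(Rt.T@T[:3,:3]).round(2).tolist(),'tool',Rt.round(2).tolist(),w['K'][0],w['k1'])
```

```text
grip end [ 0.464 -0.209  0.088]
grip start [ 0.52  -0.131  0.088]
socket [ 0.576 -0.031  0.104]
round [ 0.53  -0.181  0.029]
sqfar [ 0.566 -0.175  0.029]
sqnear [ 0.489 -0.185  0.029]
sd end [ 0.363 -0.054  0.01 ]
sd butt [0.402 0.133 0.014]
cam in tool [ 0.074 -0.    -0.134] [[-0.0, -0.96, -0.29], [1.0, -0.0, -0.0], [0.0, -0.29, 0.96]] tool [[0.94, 0.35, -0.0], [0.35, -0.94, 0.0], [0.0, -0.0, -1.0]] [366.82937446   0.         311.75228751] -0.030775757867587985
```

The estimates put the bolt at about (0.572,-0.030), the unit's yaw at about 7°, and the wrench at about 238° (51° right of the unit's -x). Next I'll move above it for a wrist look.

```bash
python3 -m jog '[[[0.02,0.03,0.01,0,0,0,255],[0.05,0.06,0.02,0,0,0,255],[0.08,0.09,0.02,0,0,0,255],[0.11,0.12,0.02,0,0,0,255],[0.14,0.15,0.02,0,0,0,255],[0.17,0.18,0.02,0,0,0,255],[0.2,0.21,0.02,0,0,0,255],[0.23,0.24,0.02,0,0,0,255],[0.26,0.27,0.02,0,0,0,255],[0.28,0.29,0.02,0,0,0,255]]]'
python3 -m jog '[[[0.02,0.02,0,0,0,0,255],[0.04,0.04,0,0,0,0,255],[0.06,0.06,0,0,0,0,255],[0.08,0.07,0,0,0,0,255],[0.08,0.07,0,0,0,0,255],[0.08,0.07,0,0,0,0,255]]]'
python3 - <<'E'
from h import *
import pickle
m=bot.camera_model('wrist');im=bot.camera('wrist');pickle.dump(m,open('w1.pkl','wb'))
cv2.imwrite('pics/w1.png',im)
E
```

```text
clock: 0.93
eef_pos: [0.4559, -0.1762, 0.2589]
tool_rot: [0.984, 0.178, -0.0, -0.0]
ft_force: [0.3, -0.6, 0.6]
grip_width: -0.0001
clock: 1.43
eef_pos: [0.5349, -0.1077, 0.2582]
tool_rot: [0.984, 0.178, -0.001, -0.0]
ft_force: [-1.6, -0.3, 0.7]
grip_width: 0.0003
```

View pics/w1.png

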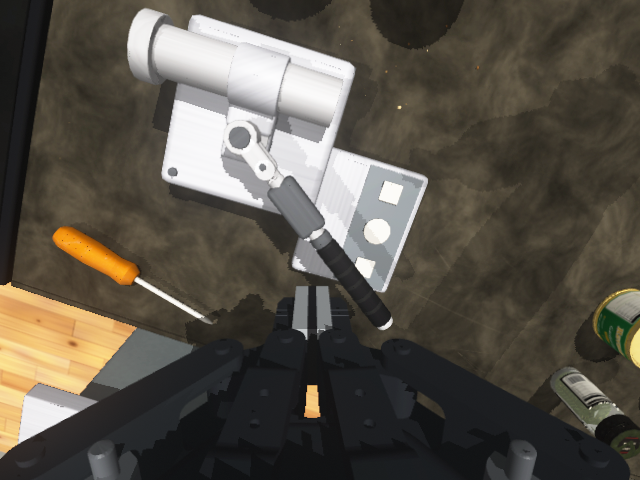

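The wrist view shows the socket at (240,137), the pivot at (263,167), the grip from (318,240) to (387,323), the round key at (377,231) and the square keys at (391,191) and (366,268).

Run:
```python
from h import *
import pickle
m=pickle.load(open('w1.pkl','rb'))
for n,u,v,z in[('socket',240,137,.104),('pivot',263,167,.095),('grip start',318,238,.088),('grip end',386,322,.088),('round',377,231,.029),('sqfar',391,191,.029),('sqnear',366,268,.029)]: print(n,onplane(m,u,v,z).round(4))
b=onplane(m,240,137,.104);e=onplane(m,386,322,.088);d=(e-b)[:2];print(np.hypot(*d),np.degrees(np.arctan2(d[1],d[0])))
f,n=onplane(m,391,191,.029),onplane(m,366,268,.029);print(np.degrees(np.arctan2(*(f-n)[[1,0]])))
```

```text
socket [ 0.5769 -0.0334  0.104 ]
pivot [ 0.5602 -0.0562  0.095 ]
grip start [ 0.5181 -0.1194  0.088 ]
grip end [ 0.4635 -0.2082  0.088 ]
round [ 0.5297 -0.181   0.029 ]
sqfar [ 0.5728 -0.1775  0.029 ]
sqnear [ 0.488  -0.1864  0.029 ]
0.20835760047542914 -122.96441160302355
5.972069913203651
```

```bash
python3 -m jog '[[[0,-0.015,0,0,0,6,255],[0,-0.03,0,0,0,12,255],[0,-0.045,0,0,0,18,255],[-0.003,-0.06,0,0,0,24,255],[-0.005,-0.067,0,0,0,30,255],[-0.007,-0.067,0,0,0,37,255],[-0.007,-0.067,-0.03,0,0,37,255],[-0.007,-0.067,-0.06,0,0,37,255],[-0.007,-0.067,-0.08,0,0,37,255],[-0.007,-0.067,-0.08,0,0,37,255]]]'
python3 - <<'E'
from h import *
import pickle
o=bot.get_obs();print(o['joint_pos'].round(2))
m=bot.camera_model('wrist');im=bot.camera('wrist');pickle.dump(m,open('w2.pkl','wb'))
cv2.imwrite('pics/w2.png',im)
E
```

```text
clock: 2.32
eef_pos: [0.5232, -0.1755, 0.1747]
tool_rot: [0.877, 0.48, -0.003, -0.004]
ft_force: [-0.8, 0.4, -0.7]
grip_width: -0.0
[-0.32  0.38  0.04  1.23 -0.    1.82]
```

View pics/w2.png

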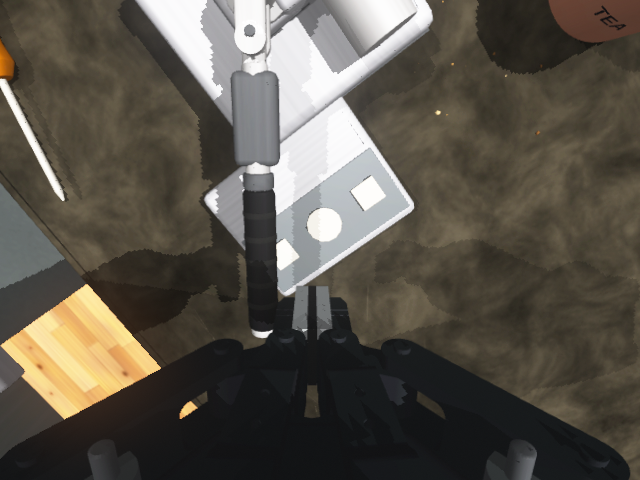

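The wrist view shows the handle vertical at column 262 with the shut fingers at about 312, so they are beside it with space to descend.

```bash
python3 -m jog '[[[0.004,-0.003,-0.03,0,0,0,255],[0.004,-0.003,-0.06,0,0,0,255],[0.004,-0.003,-0.08,0,0,0,255],[0.004,-0.003,-0.095,0,0,0,255],[0.004,-0.003,-0.1,0,0,0,255],[0.004,-0.003,-0.1,0,0,0,255]]]'
python3 -m jog '[[[-0.004,0.003,0,0,0,0,255],[-0.004,0.003,0,0,0,0,255],[-0.004,0.003,0,0,0,0,255]]]'
python3 -m jog '[[[-0.004,0.003,0,0,0,0,255],[-0.004,0.003,0,0,0,0,255],[-0.004,0.003,0,0,0,0,255]]]'
```

```text
clock: 2.87
eef_pos: [0.5314, -0.1789, 0.0796]
tool_rot: [0.877, 0.48, -0.0, -0.0]
ft_force: [0.3, -0.8, 0.9]
grip_width: -0.0002
clock: 3.12
eef_pos: [0.5285, -0.1758, 0.0811]
tool_rot: [0.877, 0.481, 0.001, 0.001]
ft_force: [-1.4, 1.2, -0.1]
grip_width: -0.0
clock: 3.37
eef_pos: [0.5236, -0.1723, 0.0798]
tool_rot: [0.877, 0.481, 0.0, 0.0]
ft_force: [-0.1, -1.1, -0.7]
grip_width: 0.0
```

Run:
```python
import numpy as np
b=np.array([.575,-.033]);P=lambda a:b+.148*np.array([np.cos(np.radians(a)),np.sin(np.radians(a))])
print("from 250:",[(a,(P(a)-P(250)).round(4).tolist()) for a in range(247,229,-3)])
for a in range(232,158,-2): print(a,((P(a-2)-P(a))*1000).round(1), end=' ; ')
```

```text
from 250: [(247, [-0.0072, 0.0028]), (244, [-0.0143, 0.0061]), (241, [-0.0211, 0.0096]), (238, [-0.0278, 0.0136]), (235, [-0.0343, 0.0178]), (232, [-0.0405, 0.0224])]
232 [-4.   3.3] ; 230 [-3.9  3.4] ; 228 [-3.8  3.5] ; 226 [-3.7  3.7] ; 224 [-3.5  3.8] ; 222 [-3.4  3.9] ; 220 [-3.3  4. ] ; 218 [-3.1  4.1] ; 216 [-3.   4.2] ; 214 [-2.8  4.3] ; 212 [-2.7  4.4] ; 210 [-2.5  4.5] ; 208 [-2.3  4.6] ; 206 [-2.2  4.7] ; 204 [-2.   4.8] ; 202 [-1.9  4.8] ; 200 [-1.7  4.9] ; 198 [-1.5  4.9] ; 196 [-1.3  5. ] ; 194 [-1.2  5. ] ; 192 [-1.   5.1] ; 190 [-0.8  5.1] ; 188 [-0.6  5.1] ; 186 [-0.5  5.1] ; 184 [-0.3  5.2] ; 182 [-0.1  5.2] ; 180 [0.1 5.2] ; 178 [0.3 5.2] ; 176 [0.5 5.1] ; 174 [0.6 5.1] ; 172 [0.8 5.1] ; 170 [1.  5.1] ; 168 [1.2 5. ] ; 166 [1.3 5. ] ; 164 [1.5 4.9] ; 162 [1.7 4.9] ; 160 [1.9 4.8] ;
```

```bash
python3 -m jog '[[[-0.0072,0.0028,0,0,0,-3,255],[-0.0143,0.0061,0,0,0,-6,255],[-0.0143,0.0061,0,0,0,-6,255],[-0.0143,0.0061,0,0,0,-6,255]]]'
python3 -m jog '[[[-0.0034,0.0018,0,0,0,-1.5,255],[-0.0068,0.0035,0,0,0,-3,255],[-0.01,0.0055,0,0,0,-4.5,255],[-0.0135,0.0075,0,0,0,-6,255],[-0.0135,0.0075,0,0,0,-6,255],[-0.0135,0.0075,0,0,0,-6,255]]]'
python3 -m jog '[[[-0.0033,0.0021,0,0,0,-1.5,255],[-0.0065,0.0042,0,0,0,-3,255],[-0.0095,0.0065,0,0,0,-4.5,255],[-0.0127,0.0088,0,0,0,-6,255],[-0.0127,0.0088,0,0,0,-6,255],[-0.0127,0.0088,0,0,0,-6,255]]]'
```

```text
clock: 3.7
eef_pos: [0.5095, -0.1664, 0.0796]
tool_rot: [0.901, 0.435, 0.0, 0.0]
ft_force: [-0.6, -0.1, 0.1]
grip_width: -0.0004
clock: 4.2
eef_pos: [0.4965, -0.1592, 0.0795]
tool_rot: [0.922, 0.387, 0.0, 0.0]
ft_force: [0.5, -0.0, -0.3]
grip_width: -0.0
clock: 4.7
eef_pos: [0.4836, -0.1503, 0.0794]
tool_rot: [0.941, 0.338, 0.0, 0.0]
ft_force: [0.8, -0.5, -0.8]
grip_width: -0.0002
```

Run:
```python
from h import *
im=bot.camera('wrist');cv2.imwrite('pics/w3.png',im)
```

```text
(no output)
```

View pics/w3.png

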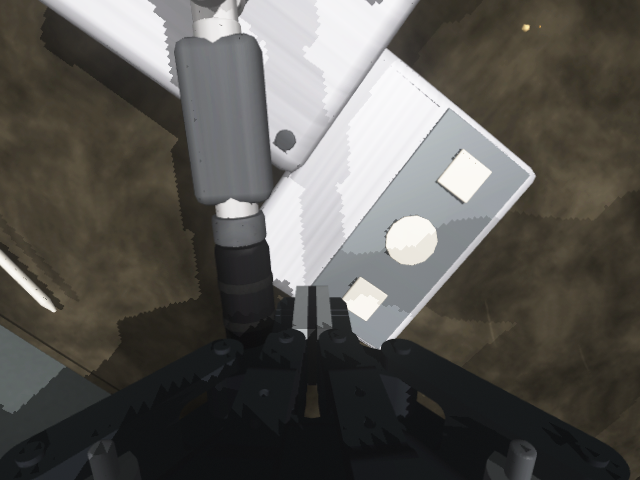

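The handle has swung left and now lies left of the wing, with the fingers behind it. I'll continue in 2° steps and watch the force.

```bash
python3 -m jog '[[[-0.002,0.0017,0,0,0,-1,255],[-0.004,0.0033,0,0,0,-2,255],[-0.004,0.0033,0,0,0,-2,255]]]' | grep -E 'eef|force'
python3 -m jog '[[[-0.002,0.0017,0,0,0,-1,255],[-0.0039,0.0034,0,0,0,-2,255],[-0.0039,0.0034,0,0,0,-2,255]]]'| grep -E 'eef|force'
python3 -m jog '[[[-0.002,0.0017,0,0,0,-1,255],[-0.0038,0.0035,0,0,0,-2,255],[-0.0038,0.0035,0,0,0,-2,255]]]'| grep -E 'eef|force'
python3 -m jog '[[[-0.002,0.0018,0,0,0,-1,255],[-0.0037,0.0037,0,0,0,-2,255],[-0.0037,0.0037,0,0,0,-2,255]]]'| grep -E 'eef|force'
```

```text
eef_pos: [0.4789, -0.1465, 0.0793]
ft_force: [1.5, -0.1, 0.8]
eef_pos: [0.4748, -0.143, 0.0793]
ft_force: [1.2, 0.8, -0.5]
eef_pos: [0.471, -0.1395, 0.0793]
ft_force: [0.6, -0.4, -0.2]
eef_pos: [0.4672, -0.1358, 0.0792]
ft_force: [2.2, 0.0, 0.4]
```

```bash
python3 -m jog '[[[-0.0018,0.0019,0,0,0,-1,255],[-0.0035,0.0038,0,0,0,-2,255],[-0.0035,0.0038,0,0,0,-2,255]]]' | grep -E 'eef|force'
python3 -m jog '[[[-0.0017,0.0019,0,0,0,-1,255],[-0.0034,0.0039,0,0,0,-2,255],[-0.0034,0.0039,0,0,0,-2,255]]]'| grep -E 'eef|force'
python3 -m jog '[[[-0.0017,0.002,0,0,0,-1,255],[-0.0033,0.004,0,0,0,-2,255],[-0.0033,0.004,0,0,0,-2,255]]]'| grep -E 'eef|force'
python3 -m jog '[[[-0.0016,0.002,0,0,0,-1,255],[-0.0031,0.0041,0,0,0,-2,255],[-0.0031,0.0041,0,0,0,-2,255]]]'| grep -E 'eef|force'
```

```text
eef_pos: [0.4637, -0.132, 0.0792]
ft_force: [1.8, 0.3, -0.3]
eef_pos: [0.4604, -0.1281, 0.0792]
ft_force: [1.5, -1.6, -0.3]
eef_pos: [0.4571, -0.1241, 0.0793]
ft_force: [1.4, -1.2, 0.6]
eef_pos: [0.4541, -0.12, 0.0793]
ft_force: [0.2, -1.3, 0.6]
```

```bash
python3 -m jog '[[[-0.0015,0.0021,0,0,0,-1,255],[-0.003,0.0042,0,0,0,-2,255],[-0.003,0.0042,0,0,0,-2,255]]]' | grep -E 'eef|force'
python3 -m jog '[[[-0.0014,0.0021,0,0,0,-1,255],[-0.0028,0.0043,0,0,0,-2,255],[-0.0028,0.0043,0,0,0,-2,255]]]'| grep -E 'eef|force'
python3 -m jog '[[[-0.0014,0.0022,0,0,0,-1,255],[-0.0027,0.0044,0,0,0,-2,255],[-0.0027,0.0044,0,0,0,-2,255]]]'| grep -E 'eef|force'
python3 -m jog '[[[-0.0013,0.0022,0,0,0,-1,255],[-0.0025,0.0045,0,0,0,-2,255],[-0.0025,0.0045,0,0,0,-2,255]]]'| grep -E 'eef|force'
```

```text
eef_pos: [0.4511, -0.1157, 0.0793]
ft_force: [1.2, -0.2, -0.5]
eef_pos: [0.4483, -0.1115, 0.0793]
ft_force: [0.7, -1.0, 0.1]
eef_pos: [0.4456, -0.107, 0.0793]
ft_force: [1.7, -1.0, 0.3]
eef_pos: [0.4432, -0.1026, 0.0793]
ft_force: [0.0, -0.1, 0.2]
```

```bash
python3 -m jog '[[[-0.0012,0.0023,0,0,0,-1,255],[-0.0023,0.0046,0,0,0,-2,255],[-0.0023,0.0046,0,0,0,-2,255]]]' | grep -E 'eef|force'
python3 -m jog '[[[-0.0011,0.0023,0,0,0,-1,255],[-0.0022,0.0047,0,0,0,-2,255],[-0.0022,0.0047,0,0,0,-2,255]]]'| grep -E 'eef|force'
python3 -m jog '[[[-0.001,0.0024,0,0,0,-1,255],[-0.002,0.0048,0,0,0,-2,255],[-0.002,0.0048,0,0,0,-2,255]]]'| grep -E 'eef|force'
python3 -m jog '[[[-0.001,0.0024,0,0,0,-1,255],[-0.0019,0.0048,0,0,0,-2,255],[-0.0019,0.0048,0,0,0,-2,255]]]'| grep -E 'eef|force'
```

```text
eef_pos: [0.4408, -0.0979, 0.0793]
ft_force: [0.3, -1.5, 0.4]
eef_pos: [0.4387, -0.0932, 0.0793]
ft_force: [1.2, 0.0, 0.1]
eef_pos: [0.4367, -0.0884, 0.0793]
ft_force: [1.1, -1.1, -0.3]
eef_pos: [0.4348, -0.0836, 0.0793]
ft_force: [0.3, -1.6, 0.6]
```

```bash
python3 -m jog '[[[-0.0008,0.0024,0,0,0,-1,255],[-0.0017,0.0049,0,0,0,-2,255],[-0.0017,0.0049,0,0,0,-2,255]]]' | grep -E 'eef|force'
python3 -m jog '[[[-0.0007,0.0024,0,0,0,-1,255],[-0.0015,0.0049,0,0,0,-2,255],[-0.0015,0.0049,0,0,0,-2,255]]]'| grep -E 'eef|force'
python3 -m jog '[[[-0.0006,0.0025,0,0,0,-1,255],[-0.0013,0.005,0,0,0,-2,255],[-0.0013,0.005,0,0,0,-2,255]]]'| grep -E 'eef|force'
python3 -m jog '[[[-0.0006,0.0025,0,0,0,-1,255],[-0.0012,0.005,0,0,0,-2,255],[-0.0012,0.005,0,0,0,-2,255]]]'| grep -E 'eef|force'
```

```text
eef_pos: [0.4331, -0.0787, 0.0793]
ft_force: [0.3, -2.0, 0.8]
eef_pos: [0.4316, -0.0739, 0.0793]
ft_force: [0.5, -1.1, 0.4]
eef_pos: [0.4303, -0.0688, 0.0793]
ft_force: [0.5, -1.6, -0.5]
eef_pos: [0.4292, -0.0638, 0.0793]
ft_force: [0.6, -1.1, -0.1]
```

```bash
python3 -m jog '[[[-0.0005,0.0025,0,0,0,-1,255],[-0.001,0.0051,0,0,0,-2,255],[-0.001,0.0051,0,0,0,-2,255]]]' | grep -E 'eef|force'
python3 -m jog '[[[-0.0004,0.0025,0,0,0,-1,255],[-0.0008,0.0051,0,0,0,-2,255],[-0.0008,0.0051,0,0,0,-2,255]]]'| grep -E 'eef|force'
python3 -m jog '[[[-0.0003,0.0025,0,0,0,-1,255],[-0.0006,0.0051,0,0,0,-2,255],[-0.0006,0.0051,0,0,0,-2,255]]]'| grep -E 'eef|force'
```

```text
eef_pos: [0.4282, -0.0589, 0.0793]
ft_force: [-1.2, -0.5, 0.8]
eef_pos: [0.4273, -0.055, 0.0793]
ft_force: [-0.4, -5.3, 0.8]
eef_pos: [0.4266, -0.0511, 0.0793]
ft_force: [-0.4, -8.6, 0.9]
```

The stop is found: the force rose to 8.6 N. I'll continue through the trip.

```bash
python3 -m jog '[[[-0.0001,0.0025,0,0,0,-1,255],[-0.0003,0.0051,0,0,0,-2,255],[-0.0003,0.0051,0,0,0,-2,255]]]' | grep -E 'eef|force'
python3 -m jog '[[[0,0.0025,0,0,0,-1,255],[-0.0001,0.0051,0,0,0,-2,255],[-0.0001,0.0051,0,0,0,-2,255]]]'| grep -E 'eef|force'
```

```text
eef_pos: [0.4262, -0.0563, 0.0797]
ft_force: [2.3, -4.5, -0.3]
eef_pos: [0.4222, -0.0614, 0.079]
ft_force: [-0.3, -0.5, -0.5]
```

The arm moved back against the command, so I'll check the state before going on.

```bash
python3 - <<'E'
from h import *
o=bot.get_obs();print({k:np.round(v,3) for k,v in o.items()})
im=bot.camera('wrist');cv2.imwrite('pics/w4.png',im)
E
python3 -m jog '[[[0,0,0,0,0,0,255],[0,0,0,0,0,0,255]]]'
```

```text
{'clock': np.float64(11.0), 'joint_pos': array([-0.158,  0.247, -0.444,  0.882,  0.02 ,  3.141]), 'joint_vel': array([ 0.01 , -0.   , -0.002,  0.001, -0.003, -0.001]), 'tau': array([-1.0000e-01, -3.2625e+01,  2.0567e+01, -9.1000e-02,  6.0000e-02,
        3.0000e-03]), 'eef_pos': array([ 0.422, -0.061,  0.079]), 'tool_rot': array([ 0.997, -0.079, -0.   , -0.01 ]), 'ft_force': array([-0.266, -0.477, -0.529]), 'ft_torque': array([-0.036,  0.056,  0.004]), 'grip_width': np.float64(0.0)}
clock: 11.22
eef_pos: [0.4227, -0.0613, 0.0791]
tool_rot: [0.997, -0.078, 0.0, -0.01]
ft_force: [-0.3, -1.1, -0.0]
grip_width: 0.0001
```

View pics/w4.png

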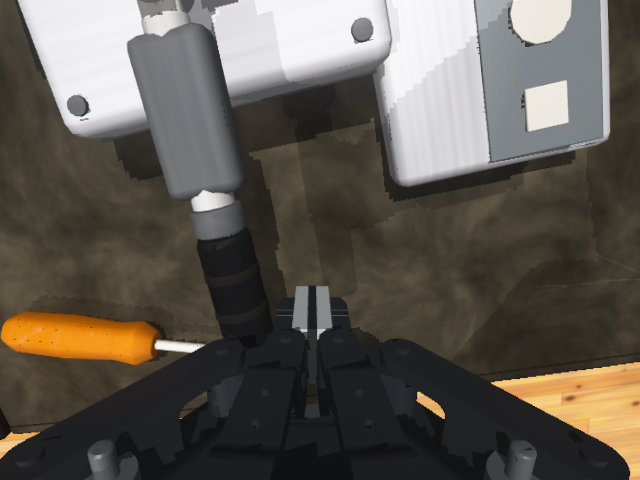

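Joint 6 has hit its limit at 3.141 rad, so the arm backed off. The view shows the handle on the left at column 230 with the fingers behind it. I'll turn the tool back 12° while clear of the handle and push on without turning.

```bash
python3 -m jog '[[[0,-0.004,0,0,0,4,255],[0,-0.006,0,0,0,8,255],[0,-0.006,0,0,0,12,255],[0,-0.006,0,0,0,12,255],[0,-0.006,0,0,0,12,255]]]'
python3 -c "
from h import *
print(bot.get_obs()['joint_pos'].round(3))"
```

```text
clock: 11.63
eef_pos: [0.423, -0.0674, 0.0792]
tool_rot: [1.0, 0.026, -0.0, -0.009]
ft_force: [-0.8, -0.7, -0.7]
grip_width: -0.0001
[-0.171  0.252 -0.437  0.887  0.018  2.919]
```

```bash
python3 -m jog '[[[0.002,0.004,0,0,0,0,255],[0.004,0.008,0,0,0,0,255],[0.004,0.011,0,0,0,0,255],[0.004,0.011,0,0,0,0,255]]]'| grep -E 'eef|force'
python3 -m jog '[[[0,0.002,0,0,0,0,255],[0,0.004,0,0,0,0,255],[0,0.004,0,0,0,0,255]]]'| grep -E 'eef|force'
python3 -m jog '[[[0,0.002,0,0,0,0,255],[0,0.004,0,0,0,0,255],[0,0.004,0,0,0,0,255]]]'| grep -E 'eef|force'
python3 -m jog '[[[0,0.002,0,0,0,0,255],[0,0.004,0,0,0,0,255],[0,0.004,0,0,0,0,255]]]'| grep -E 'eef|force'
```

```text
eef_pos: [0.4271, -0.0569, 0.0793]
ft_force: [0.0, -4.1, 0.1]
eef_pos: [0.4268, -0.0541, 0.0793]
ft_force: [-1.3, -7.3, -0.1]
eef_pos: [0.4266, -0.0508, 0.0793]
ft_force: [-2.1, -8.6, 0.5]
eef_pos: [0.4265, -0.0456, 0.0792]
ft_force: [-1.4, -3.4, -0.2]
```

```bash
python3 -m jog '[[[0,0.002,0,0,0,0,255],[0,0.004,0,0,0,0,255],[0,0.004,0,0,0,0,255]]]'| grep -E 'eef|force'
python3 -m jog '[[[0,0.002,0,0,0,0,255],[0,0.004,0,0,0,0,255],[0,0.004,0,0,0,0,255]]]'| grep -E 'eef|force'
python3 -m jog '[[[0,0.002,0,0,0,0,255],[0,0.004,0,0,0,0,255],[0,0.004,0,0,0,0,255]]]'| grep -E 'eef|force'
```

```text
eef_pos: [0.4272, -0.0398, 0.0793]
ft_force: [-0.3, -0.3, 0.6]
eef_pos: [0.4274, -0.036, 0.0794]
ft_force: [0.6, 0.2, 0.7]
eef_pos: [0.4272, -0.0323, 0.0793]
ft_force: [-0.5, -0.2, 0.2]
```

Run:
```python
from h import *
im=bot.camera('wrist');s=bot.camera('scene')[180:320,220:400]
s=cv2.resize(s,(514,400),interpolation=cv2.INTER_CUBIC);w=cv2.resize(im,(800,600))[:400,:286+0] 
cv2.imwrite('pics/w5.png',np.hstack([cv2.resize(im,None,fx=.5,fy=.5),cv2.resize(s,(309,240))]))
```

```text
(no output)
```

View pics/w5.png

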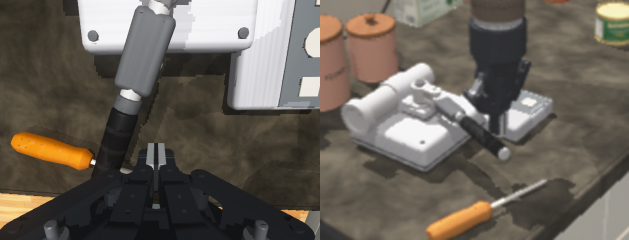

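The handle has sprung ahead of the fingers, so I'll retreat and look from above.

```bash
python3 -m jog '[[[0,-0.02,0.005,0,0,0,255],[0,-0.03,0.035,0,0,0,255],[0,-0.03,0.07,0,0,5,255],[0.02,-0.04,0.105,0,0,10,255],[0.05,-0.055,0.14,0,0,17,255],[0.08,-0.07,0.17,0,0,17,255],[0.1,-0.08,0.175,0,0,17,255],[0.1,-0.08,0.175,0,0,17,255],[0.1,-0.08,0.175,0,0,17,255]]]'
python3 - <<'E'
from h import *
import pickle
m=bot.camera_model('wrist');im=bot.camera('wrist');pickle.dump(m,open('w6.pkl','wb'))
cv2.imwrite('pics/w6.png',im)
E
```

```text
clock: 14.32
eef_pos: [0.5283, -0.1134, 0.2543]
tool_rot: [0.985, 0.173, -0.001, -0.009]
ft_force: [-0.5, 0.1, -0.6]
grip_width: -0.0002
```

View pics/w6.png

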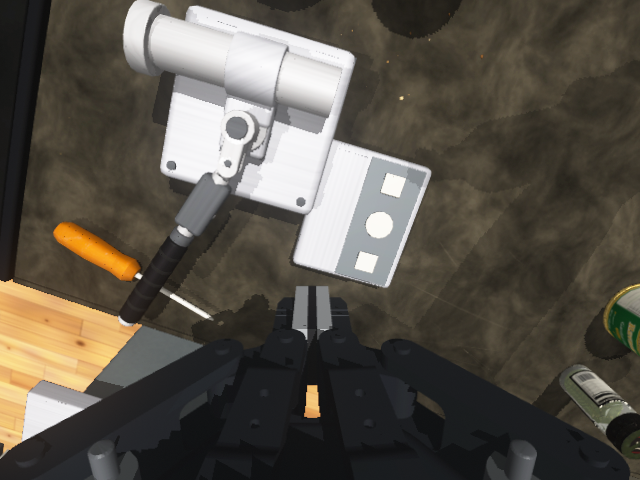

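The view shows the handle bent at the pivot: socket (238,128), pivot (228,163), grip (183,232) to (127,318). The round key is at (379,225).

Run:
```python
from h import *
import pickle
m=pickle.load(open('w6.pkl','rb'))
b=onplane(m,238,128,.104);p=onplane(m,228,163,.096);g=onplane(m,183,232,.088);e=onplane(m,127,318,.088)
A=lambda v:np.degrees(np.arctan2(v[1],v[0]))%360
print(b,p,g,e,'head',A(p-b),'handle',A(e-g),A(e-p))
im=cv2.imread('pics/w6.png')[195:255,345:410].min(2);im=(im>225).astype(np.uint8)
n,_,st,c=cv2.connectedComponentsWithStats(im)
for i in range(1,n):
    if st[i,4]>150:u,v=c[i]+[345,195];print(st[i],u,v,onplane(m,u,v,.029).round(4))
```

```text
[ 0.57657398 -0.03417899  0.104     ] [ 0.54775759 -0.03280766  0.096     ] [ 0.47677561 -0.01090496  0.088     ] [0.37660703 0.018747   0.088     ] head 177.27544499833851 handle 163.51016222556098 163.23643747701126
[  0   0  14  43 325] 349.3476923076923 209.41846153846154 [ 0.5338 -0.1469  0.029 ]
[ 21  17  27  26 539] 378.76623376623377 224.40074211502784 [ 0.5297 -0.1804  0.029 ]
```

The bend reads about 14° off a very short baseline. The mechanism is bistable and the push force went to zero, which agrees with it being fully broken over. Next is the key at (0.530,-0.1805).

```bash
python3 -m jog '[[[0.001,-0.03,0,0,0,0,255],[0.0015,-0.06,-0.01,0,0,0,255],[0.0015,-0.067,-0.04,0,0,0,255],[0.0015,-0.067,-0.08,0,0,0,255],[0.0015,-0.067,-0.12,0,0,0,255],[0.0015,-0.067,-0.155,0,0,0,255],[0.0015,-0.067,-0.18,0,0,0,255],[0.0015,-0.067,-0.194,0,0,0,255],[0.0015,-0.067,-0.194,0,0,0,255],[0.0015,-0.067,-0.194,0,0,0,255]]]'
python3 -m jog '[[[0,0,-0.007,0,0,0,255],[0,0,-0.014,0,0,0,255],[0,0,-0.018,0,0,0,255],[0,0,-0.018,0,0,0,255],[0,0,-0.018,0,0,0,255]]]'
```

```text
clock: 15.2
eef_pos: [0.5264, -0.1786, 0.0592]
tool_rot: [0.985, 0.174, -0.004, -0.01]
ft_force: [1.0, 0.7, 0.5]
grip_width: 0.0001
clock: 15.62
eef_pos: [0.5286, -0.1797, 0.0424]
tool_rot: [0.985, 0.174, -0.002, -0.009]
ft_force: [0.5, 0.0, 0.3]
grip_width: -0.0002
```

```bash
for i in 1 2; do :; done; python3 -m jog '[[[0,0,-0.002,0,0,0,255],[0,0,-0.003,0,0,0,255],[0,0,-0.003,0,0,0,255]]]'| grep -E 'eef|force'
python3 -m jog '[[[0,0,-0.001,0,0,0,255],[0,0,-0.002,0,0,0,255],[0,0,-0.002,0,0,0,255]]]'| grep -E 'eef|force'
python3 -m jog '[[[0,0,-0.001,0,0,0,255],[0,0,-0.002,0,0,0,255],[0,0,-0.002,0,0,0,255]]]'| grep -E 'eef|force'
```

```text
eef_pos: [0.5286, -0.1797, 0.0392]
ft_force: [0.2, -1.0, 0.9]
eef_pos: [0.5287, -0.1797, 0.0372]
ft_force: [0.1, 0.1, -0.5]
eef_pos: [0.5288, -0.1798, 0.0356]
ft_force: [-0.4, -0.1, 4.2]
```

```bash
python3 -m jog '[[[0,0,-0.001,0,0,0,255],[0,0,-0.001,0,0,0,255]]]'| grep -E 'eef|force'
python3 -m jog '[[[0,0,-0.001,0,0,0,255],[0,0,-0.001,0,0,0,255]]]'| grep -E 'eef|force'
```

```text
eef_pos: [0.5288, -0.1798, 0.0353]
ft_force: [-2.3, 0.9, 7.0]
eef_pos: [0.5288, -0.1798, 0.0353]
ft_force: [-4.5, 0.8, 13.5]
```

The key has bottomed at about 13 N. I'll hold for half a second, then lift away and take a final look.

```bash
python3 -m jog '[[[0,0,0,0,0,0,255],[0,0,0,0,0,0,255],[0,0,0,0,0,0,255],[0,0,0,0,0,0,255],[0,0,0,0,0,0,255]]]'
python3 -m jog '[[[0,0,0.01,0,0,0,255],[0,0,0.04,0,0,0,255],[0,0,0.08,0,0,0,255],[0,0,0.12,0,0,0,255],[0,0,0.16,0,0,0,255],[0,0,0.2,0,0,0,255],[0,0.03,0.22,0,0,0,255],[0,0.06,0.22,0,0,0,255],[0,0.06,0.22,0,0,0,255],[0,0.06,0.22,0,0,0,255]]]'
python3 - <<'E'
from h import *
import pickle
m=bot.camera_model('wrist');im=bot.camera('wrist');pickle.dump(m,open('w7.pkl','wb'))
cv2.imwrite('pics/w7.png',im)
E
```

```text
clock: 17.12
eef_pos: [0.5288, -0.1798, 0.0353]
tool_rot: [0.985, 0.174, -0.001, -0.009]
ft_force: [-4.8, 2.1, 13.3]
grip_width: 0.0002
clock: 17.95
eef_pos: [0.5288, -0.1186, 0.2538]
tool_rot: [0.984, 0.175, -0.001, -0.009]
ft_force: [-0.0, 0.2, 0.8]
grip_width: -0.0001
```

View pics/w7.png

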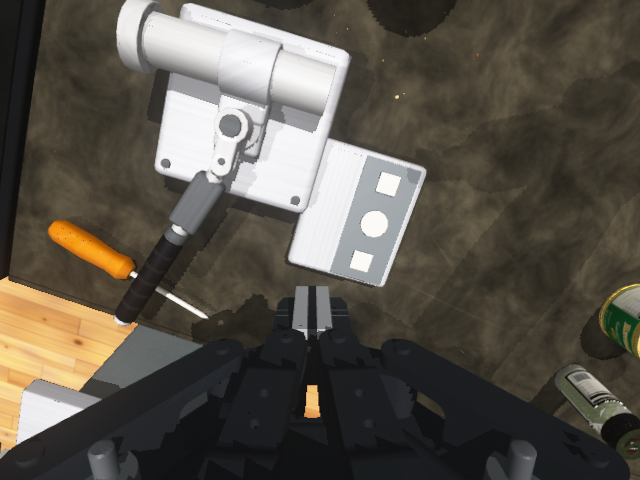

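The handle is still broken over: in the image the head leans about 15° and the grip about 32°. The keys are clear, and the screwdriver, tin and jar are where they stood.

```bash
python3 -c "
from workcell import bot
print(bot.get_obs()['ft_force']); print(bot.job_done())"
```

```text
[-0.27322887  0.28094567 -0.27081162]
the job is handed in; nothing more can be done
None
```

The bolt is tightened until the wrench clicked, the round key is pressed and released, and the job is handed in at about 18 s of the 53 s. No verdict was reported.

- **Wrench:** I pushed the grip clockwise with the shut fingers until the bolt stopped. The force then peaked at about 9 N and fell to zero as the handle sprang ahead. That is well under the 22 N over-tightening limit.
- **Interruption:** Part-way through, joint 6 reached its range limit and the arm backed off the handle. I turned the tool back 12° and finished the push without turning.
- **Round key:** It bottomed at about 13 N, held for roughly half a second, then was released. The square keys were not touched.
- **Last checks:** The final picture shows the handle still broken over, and the screwdriver, tin and jar look unmoved. The tool force was about zero.
- **Less certain:** The bend measured only about 14–16° in the pictures, against 19° when fully broken over and 13.75° required. That reading uses a very short baseline. I did not measure the washer tab directly, and I did not check the pepper again; the arm stayed far from it.

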